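Mix a stoppered infusion bottle by turning it over in the inversion stand

TASK

A drug has just been added to the stoppered infusion bottle standing in the inversion stand. Swing the retaining bar fully across over the stopper, then use the crank handle to turn the bottle gently (about three seconds each way) right over to its stop, leave it upside down for a good two seconds, and turn it back fully upright, with the bar still shut. Work it by the bar and the crank, keep the hand off the glass, and leave the other bottles, the carton and the tray where they are.

Things in the scene. Friction and masses are not known exactly. Their poses are not given: they have to be found in the camera images.
- stand: Inversion stand fixed to the worktop: white base 210 x 170 mm, top 14 mm up; two steel uprights 60 mm wide, 163 mm high, outer faces (with bearings) at y = +-69 mm. Origin: centre of the underside, on the worktop; z up; y along the horizontal shaft of the bottle carrier, whose axis is 145 mm above the origin; x across the shaft, roughly away from the robot. The crank is on the -y side.
- carrier (a joint): Angle of bottle carrier and crank about the shaft (rad). 0: bottle upright, at a stop; grows as the neck tips to the stand's +x; 3.14: upside down, at the other stop. Steel seat cup (79 mm across, rim 24 mm high) and collar ring joined by side straps. Nearly balanced; stiff bearings (0.35 N m, 5 N at the crank handle) hold it at any angle.
- crank_grip (a point): Middle of the crank handle: black round sleeve, diameter 19 mm, 88 mm long (stand y -89 to -177 mm), parallel to the shaft, free to spin on its pin. With the carrier at angle a it is in the stand's frame at x = -75 cos a, y = -132, z = 145 + 75 sin a mm: it starts on the -x side, passes over the top, ends on the +x side. The crank arm, 20 mm wide, lies at y -79 to -87 mm.
- bar (a joint): Angle of the retaining bar (rad). 0: shut, across over the stopper, at its stop; 1.9: fully open, pointing to the stand's -x. Flat steel, 18 mm wide, 8 mm thick, swings level about a pin on the carrier, 45 mm to the stand's +y of the bottle's axis; underside 212 mm above the worktop, about 2 mm above the stopper. Stiff (1.5 N at the knob moves it); stays where it is left.
- bar_knob (a point): Upright black knob on the bar near its free end, 80 mm from the pin: 20 mm in diameter, 29 mm high. The point is on its axis, 16 mm above the bar's top and 13 mm below the knob's top. With the carrier upright and the bar at angle b it is in the stand's frame at x = -80 sin b, y = 45 - 80 cos b, z = 236 mm.
- bottle: The stoppered glass infusion bottle, loose in the carrier: 66 mm in diameter, 137 mm high, straight body to 90 mm, with paper label and crimped aluminium cap 32 mm across. Origin: centre of its underside; z along its axis towards the stopper. About 0.3 to 0.6 kg. With the bar open it falls out when turned over.
- seat (a point): Centre of the seat on which the bottle stands inside the carrier, 72 mm from the shaft's axis (73 mm above the worktop when upright); z points along the carrier towards the bar.
- big_bottle_a: Bystander: larger glass infusion bottle, 78 mm in diameter, 175 mm high, standing on the worktop; origin at the centre of its underside.
- big_bottle_b: Bystander: second larger glass infusion bottle, same size; origin at the centre of its underside.
- carton: Bystander: cardboard carton of ampoules, 110 x 85 x 60 mm high; origin at the centre of its underside.
- tray: Bystander: shallow steel tray, 150 x 200 x 22 mm high; origin at the centre of its underside.
Not all that is in view belongs to the job. What is shaped like the bottle but green or pink is not meant.

How it is judged:
By the outcome, as a careful person would: the job done as asked, in the order asked, and still so for the second after the job is handed in, with the robot touching nothing.
It also fails if it takes over 72 s, if anything falls off the work surface, if the arm or the gripper's body presses on something with over 40 N, if the wrist force passes 120 N, or if a joint passes its speed limit or range.

ROBOT

A 6-joint arm with a two-finger parallel gripper is mounted at the origin on the work surface. World frame = base frame: x ahead of the robot, y to its left, z up, the work surface at z = 0. Lengths are in mm, angles in rad, forces in N, time in s.
With the tool pointing down it reaches from about 275 to 875 mm from the base axis. Payload 12.5 kg.
Tool frame: the origin (TCP) lies midway between the tips of the shut fingers; the grasp point (between the pads) lies arm.pinch_z behind it (arm.pinch_z is the distance from the TCP to the grasp point, in mm); z points along the fingers, y is the line along which they close (so a half turn about z gives the same grasp; the last joint's range is limited). The gripper opens to 85 mm and grips with 20 to 120 N. Pads are 22 mm wide; open, the fingers measure 114 mm over their backs; the gripper's body (76 mm by 85 mm) begins 54 mm behind the grasp point. The pads swing forward as they close: fully open they stand 13 mm farther back than shut.
Start: joints at [-1.396, 0.351, 1.652, -0, 1.139, -0.085], TCP at [141.308, -531.523, 231.29] pointing down, gripper open.
Joint ranges: [-2.75, 2.75], [-0.79, 2.1], [0.01, 2.65], [-1.57, 4.71], [0.07, 3.14], [-2.87, 2.87]. Speed limits (rad/s): [2.22, 2.22, 2.79, 3.14, 3.14, 3.14].

INTERFACE

Orientations are given as a unit quaternion [w, x, y, z].
In Python, from station import arm, optics, order gives the robot as it stands.
- The arm moves only by the tool apply_moves, never from a script. Its argument "deltas" is a list that holds one entry, the list of rows, each a list of 7 numbers: the turn, a rotation vector about the tool's x, y, z as a fraction of full scale, then the shift along the tool's x, y, z as a fraction of full scale, then the closure, from 0 (fully open) to 1 (shut). A call has 1 to 12 rows; each row is the pose to reach, as a shift and turn from the pose commanded when the call began, along the tool's axes at that moment; what a row does not reach only later rows make up. Full scale, the value 1, is 1 m for a shift and 60 degrees for a turn. A row lasts 1/12 s, in which the tool goes at most 41.7 mm and 7.16 degrees, less where a joint would pass 70% of its speed; a pose out of reach is approached as far as the arm can. A call with a number of a shift or a turn outside -1 to 1 is refused whole. A call with a gripper value outside its range is refused whole. The fingers move at their own pace and stop on an object; "grip_force" is the grip in N (left out, the last holds). Time passes only in rows, so rows that repeat a pose let the fingers close. It gives the time, the measured TCP pose, the force, the opening and the grip force at its end, in the units of the state.
- arm.get_state(): the state, without advancing time (a new reading comes with each control period).
- optics.read_camera(name): name is "side" or "top"; returns (picture, depth): 384x512x3 uint8, blue, green, red; 384x512 float32, mm along the optical axis (not along the pixel's ray), 0 where there is no reading.
- optics.camera_model(name): a dict with "vertical_fov" (degrees; the focal length in pixels is half the picture's height over the tangent of half this angle, whatever the lens; pixels are square), "cx", "cy" (the principal point, pixels), "extrinsics" (4x4, takes a point from camera to world coordinates). Camera axes: x right, y down, z forward; pixel columns grow to the right and rows downward; lengths in mm; the calibration is good to about 2 mm. A picture is of the moment at which its call begins. camera_model takes no time and is no camera call.
- order.finish_job(): hands the job in; it is judged then, once.
The state is a dict: "time": time; "q": joint angles; "qd": joint speeds; "tau": joint torques, N m; "eef_pos": TCP position; "tool_rot": TCP orientation; "force": force on the tool from outside, world axes, zero at the start; "wrist_torque": the same for the moment, N m; "width": opening from 0.0 (shut) to 1.0 (fully open); "grasp_force": force on a finger pad.
Only numpy, scipy, OpenCV 4.12 (cv2) and the standard library are available. Lean on these libraries where they do the work, as an engineer would, in place of code of your own. Each camera call takes 0.05 s, during which the arm holds its last target. There are 200 camera calls.

## Working session

There is one attempt and no reset: what is moved stays moved. The work goes in short steps, Python scripts to look and compute and a tool call to move; the robot and the scene stay as the last step left them, time stands still between calls to the robot, and variables do not carry over. Pictures are saved under pics/ and viewed, at most 10 in all, crops included, and the job is handed in when it is done.

Besides the shell and the picture viewer there is one more tool, called after "Request:" as name(argument=value, ...) on one line, values as JSON. apply_moves: Moves the arm, as the interface text tells. Its arguments: {"type":"object","properties":{"deltas":{"type":"array"},"grip_force":{"type":"number"}},"required":["deltas"]}

```bash
ls; mkdir -p pics
cat > h.py <<'E'
import numpy as np,cv2
from station import arm,optics,order
def look(n):
    im,d=optics.read_camera(n); np.save(f'pics/{n}_d.npy',d); cv2.imwrite(f'pics/{n}_last.png',im); return im,d
def world(n,u,v,d):
    m=optics.camera_model(n); f=192/np.tan(np.radians(m['vertical_fov'])/2)
    u,v,d=map(lambda a:np.asarray(a,float),(u,v,d))
    p=np.stack([(u-m['cx'])/f*d,(v-m['cy'])/f*d,d,np.ones_like(d)],-1)
    return (p@np.array(m['extrinsics']).T)[...,:3]
def proj(n,P):
    m=optics.camera_model(n); f=192/np.tan(np.radians(m['vertical_fov'])/2)
    c=np.linalg.inv(np.array(m['extrinsics']))@np.append(P,1); return m['cx']+f*c[0]/c[2],m['cy']+f*c[1]/c[2]
E
python3 - <<'E'
from h import *
s=arm.get_state();print(s,arm.pinch_z)
a,_=look('side');b,_=look('top')
cv2.imwrite('pics/s0.png',cv2.resize(a,(800,600)));cv2.imwrite('pics/t0.png',cv2.resize(b,(800,600)))
for n in('side','top'):print(optics.camera_model(n))
E
```

```text
pics
{'time': 0.0, 'q': array([-1.39560246e+00,  3.51252302e-01,  1.65242260e+00,  6.50979379e-06,
        1.13912132e+00, -8.46095310e-02]), 'qd': array([-0.00168095, -0.00040564,  0.00079464,  0.00012492,  0.00081699,
        0.00078894]), 'tau': array([-1.80627809e-03, -5.06100905e+01, -2.91407669e+01, -1.74130382e-04,
        4.45593148e-03, -1.47345006e-06]), 'eef_pos': array([ 141.25221145, -531.2046811 ,  230.75019694]), 'tool_rot': array([-6.01299580e-04,  9.91574629e-01,  1.29535294e-01, -2.42942718e-05]), 'force': array([ 0.10194719, -0.35028758,  0.58291949]), 'wrist_torque': array([-0.02615338, -0.03773231, -0.01499333]), 'grasp_force': 0.0, 'width': 0.9983231848873265} 18.700000000000003
{'vertical_fov': 42.24081384906656, 'cx': 255.3255804895957, 'cy': 196.5139386547827, 'extrinsics': array([[-9.57951771e-01, -2.20310558e-01,  1.83825086e-01,
         2.66116716e+02],
       [-2.86846149e-01,  7.19903674e-01, -6.32026887e-01,
         1.03121359e+03],
       [ 6.90584127e-03, -6.58180794e-01, -7.52828235e-01,
         1.39915812e+03],
       [ 0.00000000e+00,  0.00000000e+00,  0.00000000e+00,
         1.00000000e+00]])}
{'vertical_fov': 47.20495000494276, 'cx': 250.27599414489885, 'cy': 194.54607216992204, 'extrinsics': array([[-1.61315088e-02, -9.87294786e-01,  1.58078401e-01,
         3.63396356e+02],
       [-9.99575360e-01,  1.97609821e-02,  2.14150439e-02,
        -1.42141327e+01],
       [-2.42667456e-02, -1.57665817e-01, -9.87194315e-01,
         1.46284748e+03],
       [ 0.00000000e+00,  0.00000000e+00,  0.00000000e+00,
         1.00000000e+00]])}
```

View pics/s0.png

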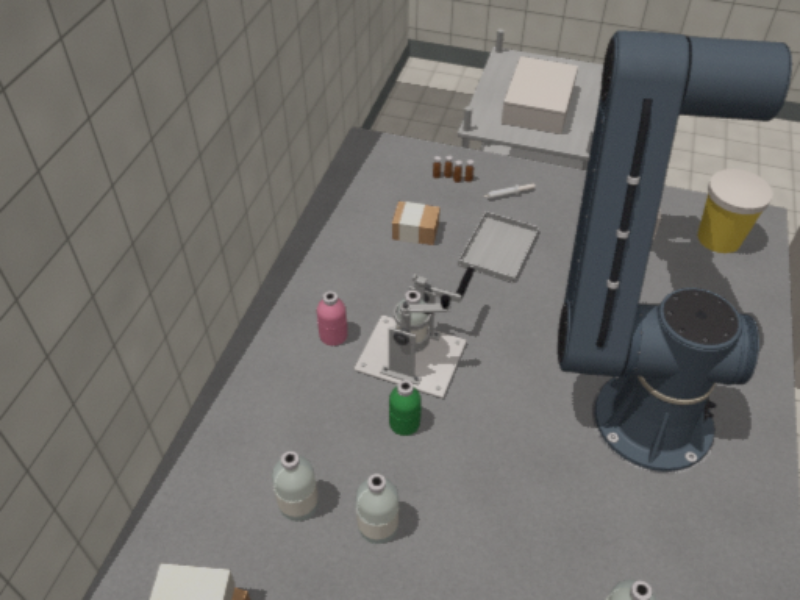

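View pics/t0.png

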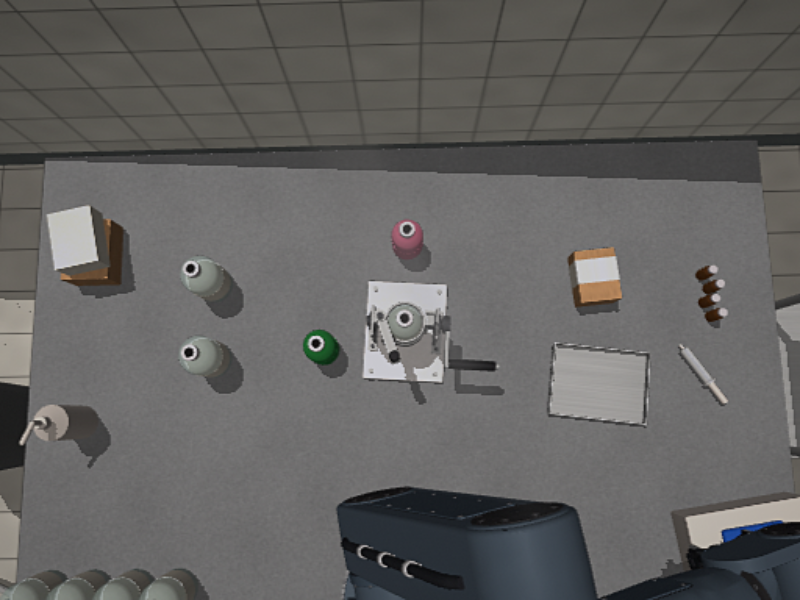

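The top view shows the stand at about (405,330) of the 800x600 picture. The bottle is at (404,318), the crank sleeve at (472,365) and the bar knob at (393,356). Green (320,345), pink (407,237) and the two large clear bottles (205,277), (205,357) are not the one meant: the bottle meant is the clear one inside the stand. I'll confirm this in an enlarged crop.

Run:
```python
from h import *
im=cv2.imread('pics/top_last.png')
cv2.imwrite('pics/c1.png',cv2.resize(im[170:255,215:335],None,fx=6.6,fy=6.6,interpolation=cv2.INTER_CUBIC)) 
d=np.load('pics/top_d.npy'); v,u=np.mgrid[0:384,0:512]; W=world('top',u,v,d)
# base plate
x,y,z=W[...,0],W[...,1],W[...,2]
roi=(u>220)&(u<330)&(v>165)&(v<260)&(d>0)
b=roi&(z>8)&(z<20)&(im.min(2)>150)
pts=W[b][:,:2].astype(np.float32);print('base',len(pts),np.median(z[b]),cv2.minAreaRect(pts))
dark=roi&(im.max(2)<70)
c=dark&(u>285)&(z>100);P=W[c];print('crank',len(P),P.mean(0),P.min(0),P.max(0))
k=dark&(u<262)&(z>225);P=W[k];print('knob',len(P),P.mean(0),P.min(0),P.max(0))
```

```text
base 1306 13.175081056418207 ((539.04150390625, -10.565704345703125), (167.9697265625, 208.29354858398438), 85.77568054199219)
crank 185 [ 455.38604417 -136.61962278  151.04923925] [ 442.53136924 -180.10833006  138.58090111] [545.0867362  -92.63953467 159.42398435]
knob 47 [473.19416477  11.74161647 245.12364697] [456.45600445   0.57531523 226.85823158] [545.23679644  36.3142418  252.66471573]
```

View pics/c1.png

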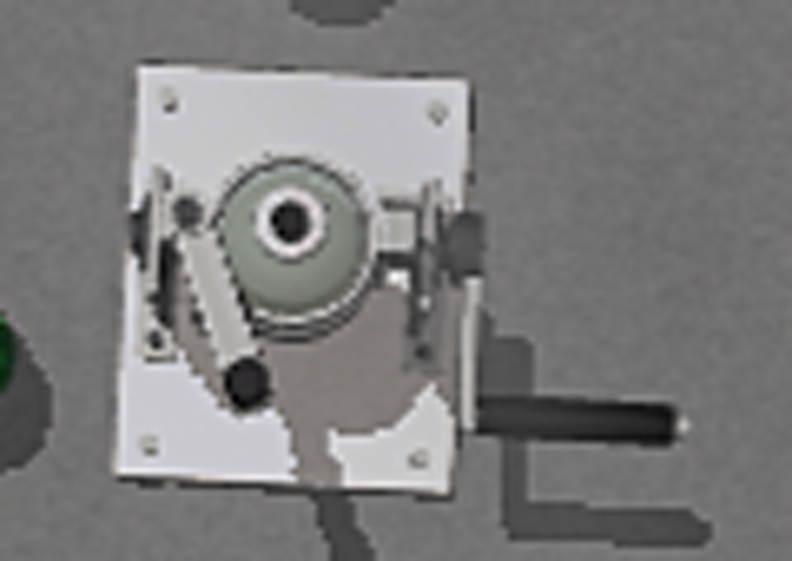

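The crop confirms the clear bottle with the metal-rimmed stopper in the steel carrier at crop (290,220). The bar is open, with its pin at (188,210) and knob at (247,383), and the crank sleeve runs from (480,415) to (675,425). The base size (168x208 mm) and height (13 mm) match the description. The crank is where the yaw of about -4.2° predicts.

```bash
cat >> h.py <<'E'
import json,os
from scipy.spatial.transform import Rotation as Ro
YAW=np.radians(-4.22); C=np.array([539.0,-10.6,0])
def S(p): return C+Ro.from_euler('z',YAW).apply(np.array(p,float))   # stand->world
def cmd():
    c=json.load(open('cmd.json')); return np.array(c['p']),Ro.from_quat(c['q'])
def save(p,R): json.dump(dict(p=list(p),q=list(R.as_quat())),open('cmd.json','w'))
def down(yc): # tool down, tool y at world angle yc (rad)
    y=np.array([np.cos(yc),np.sin(yc),0]);z=np.array([0,0,-1.]);return Ro.from_matrix(np.c_[np.cross(y,z),y,z])
def plan(poses,clos,nd=4,store=True):
    p0,R0=cmd(); out=[]
    for (p,R),c in zip(poses,clos):
        t=(R0.inv()*R).as_rotvec()/np.radians(60); s=R0.inv().apply(np.array(p)-p0)/1000
        out.append([round(float(x),nd)+0. for x in (*t,*s)]+[c])
    for r in out: print(r)
    last=np.array(out[-1])
    if store: save(p0+R0.apply(last[3:6]*1000),R0*Ro.from_rotvec(last[:3]*np.radians(60)))
E
python3 - <<'E'
from h import *
save([141.308,-531.523,231.29],Ro.from_quat([.991574629,.129535294,0,0]))
d=np.load('pics/top_d.npy'); im=cv2.imread('pics/top_last.png'); v,u=np.mgrid[0:384,0:512]; W=world('top',u,v,d)
k=(u>245)&(u<258)&(v>220)&(v<236)&(W[...,2]>243)&(im.max(2)<90);P=W[k];print(len(P),P.min(0),P.max(0),np.median(P,0))
c=(P.min(0)+P.max(0))/2
l=Ro.from_euler('z',-YAW).apply(c-C);b=np.arctan2(-l[0],45-l[1]);print('knob local',l,'b',b,'r',np.hypot(l[0],l[1]-45))
K=S([-80*np.sin(b),45-80*np.cos(b),236]);print('knob',K)
for q in((-75,-132,145),(0,0,0)):print(S(q))
# pin->knob dir world angle
ang=YAW+np.arctan2(-np.cos(b),-np.sin(b));yc=ang+np.pi/2
print(np.degrees(yc))
yc=(yc+np.pi/2)%np.pi-np.pi/2
R=down(yc);print(cmd()[1].as_matrix().round(3),R.as_matrix().round(3))
plan([([141,-531,320],cmd()[1]),([K[0],K[1],300],R),([K[0],K[1],270],R)],[0]*3)
E
```

```text
40 [458.46676078   0.53002609 243.08018738] [475.09866882  17.27720442 252.66471573] [466.72768521   8.8204681  248.19775498]
knob local [-73.45669271  14.13653372 247.87245156] b 1.1730334657016155 r 79.67709366179724
knob [466.47662073   8.80078082 236.        ]
[ 454.48994175 -136.72315432  145.        ]
[539.  -10.6   0. ]
-71.42986681230659
[[ 0.966  0.257  0.   ]
 [ 0.257 -0.966  0.   ]
 [ 0.     0.    -1.   ]] [[ 0.948  0.318  0.   ]
 [ 0.318 -0.948  0.   ]
 [ 0.     0.    -1.   ]]
[0.0, 0.0, 0.0, -0.0002, -0.0006, -0.0887, 0]
[0.0, 0.0, -0.0614, 0.4531, -0.4387, -0.0687, 0]
[0.0, 0.0, -0.0614, 0.4531, -0.4387, -0.0387, 0]
```

Request:
apply_moves(deltas=[[[0, 0, 0, 0, 0, -0.04, 0], [0, 0, 0, 0, 0, -0.08, 0], [0, 0, -0.01, 0.03, -0.03, -0.08, 0], [0, 0, -0.02, 0.06, -0.06, -0.08, 0], [0, 0, -0.03, 0.085, -0.085, -0.08, 0], [0, 0, -0.03, 0.11, -0.11, -0.08, 0], [0, 0, -0.03, 0.135, -0.135, -0.08, 0], [0, 0, -0.03, 0.16, -0.16, -0.08, 0], [0, 0, -0.03, 0.185, -0.185, -0.08, 0], [0, 0, -0.03, 0.2, -0.2, -0.08, 0], [0, 0, -0.03, 0.2, -0.2, -0.08, 0], [0, 0, -0.03, 0.2, -0.2, -0.08, 0]]], grip_force=30)

```text
time: 1.1
eef_pos: [283.5, -286.3, 311.3]
tool_rot: [0.0, 0.989, 0.146, -0.0]
force: [-0.9, 0.1, -0.7]
width: 1.0
grasp_force: 0.0
```

Request:
apply_moves(deltas=[[[0, 0, -0.01, 0.03, -0.03, 0, 0], [0, 0, -0.02, 0.06, -0.06, 0, 0], [0, 0, -0.0314, 0.09, -0.09, 0, 0], [0, 0, -0.0314, 0.12, -0.12, 0, 0], [0, 0, -0.0314, 0.145, -0.145, 0, 0], [0, 0, -0.0314, 0.17, -0.165, 0, 0], [0, 0, -0.0314, 0.195, -0.19, 0, 0], [0, 0, -0.0314, 0.22, -0.21, 0, 0], [0, 0, -0.0314, 0.24, -0.23, 0, 0], [0, 0, -0.0314, 0.2531, -0.2387, 0, 0], [0, 0, -0.0314, 0.2531, -0.2387, 0, 0], [0, 0, -0.0314, 0.2531, -0.2387, 0, 0]]])

```text
time: 2.1
eef_pos: [457.4, 13.9, 310.8]
tool_rot: [0.0, 0.987, 0.162, -0.001]
force: [-0.4, -0.2, 0.5]
width: 1.001
grasp_force: 0.0
```

Run:
```python
from h import *
p,R=cmd_=np.array([141.308,-531.523,231.29]),Ro.from_quat([.991574629,.129535294,0,0])
for r in([0,0,-.03,.2,-.2,-.08],[0,0,-.0314,.2531,-.2387,0]):
    r=np.array(r);p,R=p+R.apply(r[3:]*1000),R*Ro.from_rotvec(r[:3]*np.radians(60))
save(p,R);print(p,arm.get_state()['eef_pos'])
K=S([-80*np.sin(1.173),45-80*np.cos(1.173),0])
Rk=down(np.radians(-71.43))
plan([([*K[:2],z],Rk) for z in(311,290,260,235,220.5)]+[([*K[:2],220.5],Rk)],[0]*5+[1])
```

```text
[457.12693157  14.46194392 311.29      ] [457.37005955  13.85417002 310.78894405]
[0.0, 0.0, 0.0, 0.0071, 0.0083, 0.0003, 0]
[0.0, 0.0, 0.0, 0.0071, 0.0083, 0.0213, 0]
[0.0, 0.0, 0.0, 0.0071, 0.0083, 0.0513, 0]
[0.0, 0.0, 0.0, 0.0071, 0.0083, 0.0763, 0]
[0.0, 0.0, 0.0, 0.0071, 0.0083, 0.0908, 0]
[0.0, 0.0, 0.0, 0.0071, 0.0083, 0.0908, 1]
```

Request:
apply_moves(deltas=[[[0, 0, 0, 0.0071, 0.0083, 0, 0], [0, 0, 0, 0.0071, 0.0083, 0.02, 0], [0, 0, 0, 0.0071, 0.0083, 0.05, 0], [0, 0, 0, 0.0071, 0.0083, 0.076, 0], [0, 0, 0, 0.0071, 0.0083, 0.0908, 0], [0, 0, 0, 0.0071, 0.0083, 0.0908, 0], [0, 0, 0, 0.0071, 0.0083, 0.0908, 0.5], [0, 0, 0, 0.0071, 0.0083, 0.0908, 0.8], [0, 0, 0, 0.0071, 0.0083, 0.0908, 1], [0, 0, 0, 0.0071, 0.0083, 0.0908, 1], [0, 0, 0, 0.0071, 0.0083, 0.0908, 1], [0, 0, 0, 0.0071, 0.0083, 0.0908, 1]]], grip_force=30)

```text
time: 3.1
eef_pos: [466.7, 8.8, 221.1]
tool_rot: [0.0, 0.987, 0.161, 0.0]
force: [-0.9, -0.7, 4.9]
width: 0.217
grasp_force: 29.1
```

Run:
```python
from h import *
s=arm.get_state();print(s['eef_pos'],s['force'],s['width'],s['grasp_force'])
bs=np.linspace(1.173,0.5,12)
f=lambda b:([*S([-80*np.sin(b),45-80*np.cos(b),0])[:2],220.5],down(np.radians(-71.43)+1.173-b))
plan([f(b) for b in bs[1:]]+[f(.5)],[1]*12);print()
plan([f(b) for b in np.linspace(.5,-.04,11)[1:]],[1]*10)
```

```text
[466.71338629   8.81279806 221.10186394] [-0.90425608 -0.71809731  4.93682719] 0.2168418706583305 29.092579196440056
[0.0, 0.0, -0.0584, 0.0001, 0.0049, 0.0, 1]
[0.0, 0.0, -0.1169, 0.0006, 0.0098, 0.0, 1]
[0.0, 0.0, -0.1753, 0.0013, 0.0146, 0.0, 1]
[0.0, 0.0, -0.2337, 0.0023, 0.0194, 0.0, 1]
[0.0, 0.0, -0.2921, 0.0037, 0.0241, 0.0, 1]
[0.0, 0.0, -0.3506, 0.0053, 0.0288, 0.0, 1]
[0.0, 0.0, -0.409, 0.0072, 0.0333, 0.0, 1]
[0.0, 0.0, -0.4674, 0.0094, 0.0377, 0.0, 1]
[0.0, 0.0, -0.5258, 0.0118, 0.0419, 0.0, 1]
[0.0, 0.0, -0.5843, 0.0145, 0.046, 0.0, 1]
[0.0, 0.0, -0.6427, 0.0174, 0.0499, 0.0, 1]
[0.0, 0.0, -0.6427, 0.0174, 0.0499, 0.0, 1]

[0.0, 0.0, -0.0515, 0.0001, 0.0043, 0.0, 1]
[0.0, 0.0, -0.1031, 0.0005, 0.0086, 0.0, 1]
[0.0, 0.0, -0.1547, 0.001, 0.0129, 0.0, 1]
[0.0, 0.0, -0.2062, 0.0019, 0.0172, 0.0, 1]
[0.0, 0.0, -0.2578, 0.0029, 0.0214, 0.0, 1]
[0.0, 0.0, -0.3094, 0.0042, 0.0255, 0.0, 1]
[0.0, 0.0, -0.3609, 0.0056, 0.0295, 0.0, 1]
[0.0, 0.0, -0.4125, 0.0073, 0.0335, 0.0, 1]
[0.0, 0.0, -0.4641, 0.0093, 0.0374, 0.0, 1]
[0.0, 0.0, -0.5156, 0.0114, 0.0411, 0.0, 1]
```

Request:
apply_moves(deltas=[[[0, 0, -0.0584, 0.0001, 0.0049, 0, 1], [0, 0, -0.1169, 0.0006, 0.0098, 0, 1], [0, 0, -0.1753, 0.0013, 0.0146, 0, 1], [0, 0, -0.2337, 0.0023, 0.0194, 0, 1], [0, 0, -0.2921, 0.0037, 0.0241, 0, 1], [0, 0, -0.3506, 0.0053, 0.0288, 0, 1], [0, 0, -0.409, 0.0072, 0.0333, 0, 1], [0, 0, -0.4674, 0.0094, 0.0377, 0, 1], [0, 0, -0.5258, 0.0118, 0.0419, 0, 1], [0, 0, -0.5843, 0.0145, 0.046, 0, 1], [0, 0, -0.6427, 0.0174, 0.0499, 0, 1], [0, 0, -0.6427, 0.0174, 0.0499, 0, 1]]])

```text
time: 4.1
eef_pos: [499.7, -33.4, 221.1]
tool_rot: [0.001, 0.878, 0.479, 0.001]
force: [-0.5, -2.2, 5.5]
width: 0.221
grasp_force: 29.3
```

Request:
apply_moves(deltas=[[[0, 0, -0.0515, 0.0001, 0.0043, 0, 1], [0, 0, -0.1031, 0.0005, 0.0086, 0, 1], [0, 0, -0.1547, 0.001, 0.0129, 0, 1], [0, 0, -0.2062, 0.0019, 0.0172, 0, 1], [0, 0, -0.2578, 0.0029, 0.0214, 0, 1], [0, 0, -0.3094, 0.0042, 0.0255, 0, 1], [0, 0, -0.3609, 0.0056, 0.0295, 0, 1], [0, 0, -0.4125, 0.0073, 0.0335, 0, 1], [0, 0, -0.4641, 0.0093, 0.0374, 0, 1], [0, 0, -0.5156, 0.0114, 0.0411, 0, 1]]])

```text
time: 4.93
eef_pos: [539.5, -45.9, 221.0]
tool_rot: [0.0, 0.719, 0.695, -0.0]
force: [-8.2, -1.3, 9.8]
width: 0.22
grasp_force: 30.4
```

Run:
```python
from h import *
s=arm.get_state();print(s['time'],s['eef_pos'],s['force'],s['wrist_torque'],s['width'],s['grasp_force'],cmd()[0],S([0,-35,0]))
```

```text
4.9333 [539.46745825 -45.93683371 221.02019116] [-8.15171749 -1.32229979  9.76116434] [-0.18565361  1.63944199 -0.29852796] 0.2199965212369898 30.359693868085742 [539.59303142 -45.63636164 220.49      ] [536.42447876 -45.5051098    0.        ]
```

Request:
apply_moves(deltas=[[[0, 0, 0, 0, 0.002, 0, 1], [0, 0, 0, 0, 0.002, 0, 1], [0, 0, 0, 0, 0.002, 0, 1], [0, 0, 0, 0, 0.002, 0, 1]]])

```text
time: 5.27
eef_pos: [540.9, -45.9, 221.1]
tool_rot: [-0.0, 0.72, 0.694, -0.001]
force: [-4.5, -2.5, 7.6]
width: 0.22
grasp_force: 31.2
```

Request:
apply_moves(deltas=[[[0, 0, 0, 0, 0.0015, 0, 1], [0, 0, 0, 0, 0.003, 0, 1], [0, 0, 0, 0, 0.004, 0, 1], [0, 0, 0, 0, 0.004, 0, 1], [0, 0, 0, 0, 0.004, 0, 1]]])

```text
time: 5.68
eef_pos: [543.8, -46.1, 220.7]
tool_rot: [-0.001, 0.72, 0.694, -0.002]
force: [-10.6, -4.5, 9.4]
width: 0.221
grasp_force: 35.6
```

Run:
```python
from h import *
s=arm.get_state();print(s['time'],s['eef_pos'],s['force'],s['wrist_torque'],s['width'],s['grasp_force'])
a,_=look('side');cv2.imwrite('pics/s2.png',cv2.resize(a[160:260,220:320],(600,600),interpolation=cv2.INTER_CUBIC))
print(proj('side',S([0,-35,249])),proj('side',S([0,45,220])),proj('side',S([0,0,210])))
```

```text
5.6833 [543.8497685  -46.12613257 220.73912136] [-10.55145314  -4.47360595   9.37971326] [-0.5907071   2.38479164 -0.05672434] 0.2212256444499496 35.61672523850575
(np.float64(268.39532059317037), np.float64(172.32476340513978)) (np.float64(259.5220324530558), np.float64(195.73853440495867)) (np.float64(264.38092429113044), np.float64(188.00887185166738))
```

View pics/s2.png

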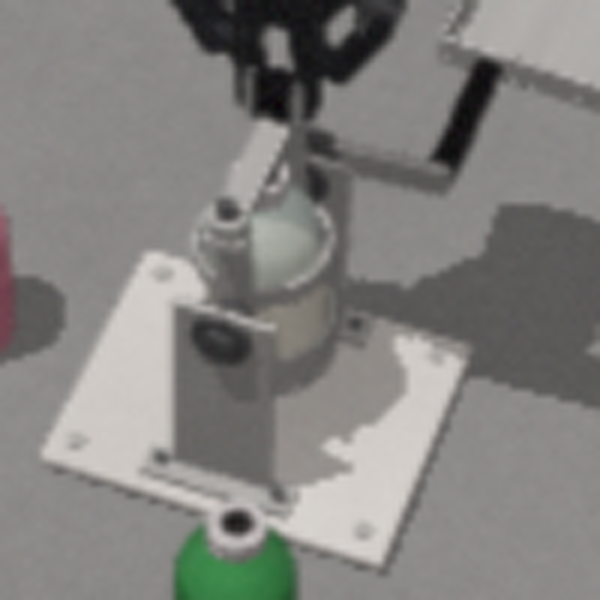

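The bar lies across over the stopper, from its pin at crop (228,208) to the knob in the fingers at (275,130). The pushing force was above the 3.9 N that moves the carrier at knob height, so the carrier has probably tipped a few mm. I'll release and check the crank height.

Request:
apply_moves(deltas=[[[0, 0, 0, 0, 0, 0, 0.7], [0, 0, 0, 0, 0, 0, 0.3], [0, 0, 0, 0, 0, 0, 0], [0, 0, 0, 0, 0, 0, 0], [0, 0, 0, 0, 0, 0, 0], [0, 0, 0, 0, 0, -0.03, 0], [0, 0, 0, 0, 0, -0.06, 0], [0, 0, 0, 0, 0, -0.08, 0], [0, 0, 0, -0.04, 0, -0.08, 0], [0, 0, 0, -0.08, 0, -0.08, 0], [0, 0, 0, -0.08, 0, -0.08, 0], [0, 0, 0, -0.08, 0, -0.08, 0]]])

```text
time: 6.73
eef_pos: [542.7, -127.3, 300.3]
tool_rot: [-0.0, 0.72, 0.694, -0.0]
force: [0.6, 0.9, 0.2]
width: 0.999
grasp_force: 0.0
```

Run:
```python
from h import *
p,R=cmd();p=p+R.apply([-80,6,-80]);save(p,R)
s=arm.get_state();print(s['time'],s['eef_pos'],p,s['force'],s['q'])
im,d=look('side');cv2.imwrite('pics/s3.png',cv2.resize(im[160:240,230:330],(800,600),interpolation=cv2.INTER_CUBIC))
print(R.as_matrix().round(3))
```

```text
6.7333 [ 542.70064481 -127.2645599   300.30340679] [ 542.89182607 -125.79319512  300.49      ] [0.59199657 0.91920958 0.19297503] [-3.13886206e-01  3.03083767e-01  1.54400906e+00  6.37834312e-05
  1.29471056e+00 -2.77193907e-01]
[[ 0.034  0.999  0.   ]
 [ 0.999 -0.034  0.   ]
 [ 0.     0.    -1.   ]]
```

View pics/s3.png

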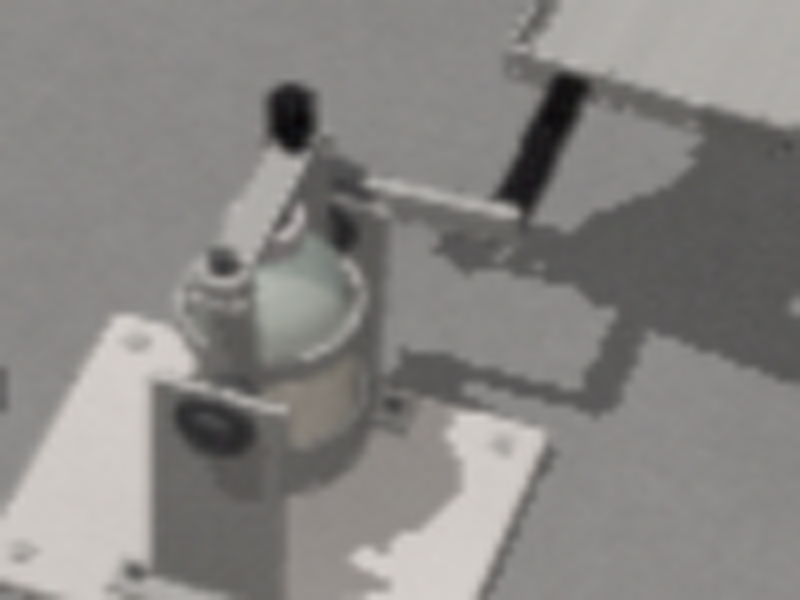

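The bar spans from its pin (crop 225,262) to the knob (292,115), with the cap underneath it. The crank sleeve runs from (565,85) to (515,205). Next I'll measure where the knob and sleeve are now.

Run:
```python
from h import *
im=cv2.imread('pics/side_last.png');d=np.load('pics/side_d.npy');v,u=np.mgrid[0:384,0:512];W=world('side',u,v,d)
L=Ro.from_euler('z',-YAW).apply((W-C).reshape(-1,3)).reshape(W.shape)
dk=im.max(2)<75
k=dk&(u>262)&(u<272)&(v>169)&(v<182)&(L[...,2]>215);P=L[k];print('knob',len(P),P.min(0),P.max(0),np.median(P,0))
c=dk&(u>290)&(u<306)&(v>168)&(v<190)&(L[...,2]>110);P=L[c];print('sleeve',len(P),P.min(0),P.max(0),np.median(P,0))
t=P[:,2];print(np.percentile(t,[50,80,95]))
P=L[(im.min(2)>150)&(u>225)&(u<320)&(v>195)&(L[...,2]>8)&(L[...,2]<20)];print('base',P.min(0),P.max(0))
```

```text
knob 39 [ -2.50941569 -37.67346916 223.80305011] [ 14.79331191 -18.60288754 250.33472244] [  5.62689473 -27.36007436 243.32630069]
sleeve 90 [ -82.51912883 -172.77382005  148.1851113 ] [-65.36963774 -85.06880782 163.6974974 ] [ -75.23906597 -129.46880919  156.63904781]
[156.63904781 159.9150864  162.87522594]
base [-103.89854903  -83.66445661    8.01120463] [105.91269198  90.25432017  19.99514758]
```

Run:
```python
from h import *
R=down(YAW);f=lambda z:([*S([-74.7,-135,0])[:2],z],R)
plan([f(z) for z in(300.5,260,200,132.5)],[0]*4)
```

```text
[0.0, 0.0, 0.0381, -0.0169, -0.0878, 0.0, 0]
[0.0, 0.0, 0.0381, -0.0169, -0.0878, 0.0405, 0]
[0.0, 0.0, 0.0381, -0.0169, -0.0878, 0.1005, 0]
[0.0, 0.0, 0.0381, -0.0169, -0.0878, 0.168, 0]
```

Request:
apply_moves(deltas=[[[0, 0, 0.02, -0.008, -0.03, 0, 0], [0, 0, 0.0381, -0.0169, -0.06, 0, 0], [0, 0, 0.0381, -0.0169, -0.0878, 0, 0], [0, 0, 0.0381, -0.0169, -0.0878, 0.02, 0], [0, 0, 0.0381, -0.0169, -0.0878, 0.05, 0], [0, 0, 0.0381, -0.0169, -0.0878, 0.08, 0], [0, 0, 0.0381, -0.0169, -0.0878, 0.11, 0], [0, 0, 0.0381, -0.0169, -0.0878, 0.135, 0], [0, 0, 0.0381, -0.0169, -0.0878, 0.155, 0], [0, 0, 0.0381, -0.0169, -0.0878, 0.168, 0], [0, 0, 0.0381, -0.0169, -0.0878, 0.168, 0], [0, 0, 0.0381, -0.0169, -0.0878, 0.168, 0]]])

```text
time: 7.78
eef_pos: [454.6, -138.9, 132.5]
tool_rot: [-0.0, 0.732, 0.681, -0.0]
force: [-0.4, -0.1, 0.8]
width: 1.003
grasp_force: 0.0
```

Request:
apply_moves(deltas=[[[0, 0, 0, 0, 0, 0, 0.5], [0, 0, 0, 0, 0, 0, 0.8], [0, 0, 0, 0, 0, 0, 1], [0, 0, 0, 0, 0, 0, 1], [0, 0, 0, 0, 0, 0, 1], [0, 0, 0, 0, 0, 0, 1]]], grip_force=40)

```text
time: 8.28
eef_pos: [455.6, -139.9, 133.0]
tool_rot: [0.001, 0.733, 0.68, 0.001]
force: [2.5, 2.1, -1.5]
width: 0.206
grasp_force: 39.0
```

Run:
```python
from h import *
s=arm.get_state();print(s['time'],s['eef_pos'],cmd()[0],s['force'],s['wrist_torque'],s['width'],s['grasp_force'])
R=down(YAW)
def f(a): q=S([-75*np.cos(a),-135,145+75*np.sin(a)-18.7]);return q,R
plan([f(a) for a in np.linspace(.085,-.03,9)[1:]],[1]*8)
```

```text
8.2833 [ 455.63032466 -139.93684909  133.04181955] [ 454.57185466 -139.72275547  132.49      ] [ 2.45203197  2.07955292 -1.51498816] [ 0.3400975  -0.17870485  0.12153421] 0.20623046141178794 39.03611898422241
[0.0, 0.0, 0.0, 0.0, -0.0001, 0.0009, 1]
[0.0, 0.0, 0.0, 0.0, -0.0002, 0.002, 1]
[0.0, 0.0, 0.0, 0.0, -0.0002, 0.0031, 1]
[0.0, 0.0, 0.0, 0.0, -0.0003, 0.0041, 1]
[0.0, 0.0, 0.0, 0.0, -0.0003, 0.0052, 1]
[0.0, 0.0, 0.0, 0.0, -0.0003, 0.0063, 1]
[0.0, 0.0, 0.0, 0.0, -0.0003, 0.0074, 1]
[0.0, 0.0, 0.0, 0.0, -0.0003, 0.0084, 1]
```

Request:
apply_moves(deltas=[[[0, 0, 0, 0, 0.001, 0.001, 1], [0, 0, 0, 0, 0.001, 0.002, 1], [0, 0, 0, 0, 0.001, 0.003, 1], [0, 0, 0, 0, 0.001, 0.004, 1], [0, 0, 0, 0, 0.001, 0.005, 1], [0, 0, 0, 0, 0.001, 0.006, 1], [0, 0, 0, 0, 0.001, 0.007, 1], [0, 0, 0, 0, 0.001, 0.0085, 1], [0, 0, 0, 0, 0.001, 0.0085, 1], [0, 0, 0, 0, 0.001, 0.0085, 1]]])

```text
time: 9.12
eef_pos: [456.0, -140.1, 126.4]
tool_rot: [0.001, 0.733, 0.681, 0.0]
force: [-13.8, 2.7, 40.2]
width: 0.204
grasp_force: 43.5
```

Run:
```python
from h import *
p,R=cmd();p=p*0+[454.57185,-139.7228,132.49]+R.apply([0,1,8.5]);save(p,R)
s=arm.get_state();print(s['time'],s['eef_pos'],p,s['force'],s['wrist_torque'],s['width'],s['grasp_force'])
```

```text
9.1167 [ 455.98843903 -140.10747794  126.43518598] [ 455.56914075 -139.79636053  123.99      ] [-13.75855907   2.72892699  40.20788651] [0.52027517 2.15197767 0.06072781] 0.20397788681706389 43.47736448049545
```

```bash
sed -i 's/C=np.array(\[539.0,-10.6,0\])/C=np.array([540.1,-10.6,0])/' h.py
cat >> h.py <<'E'
def arc(a0,a1,n=40,ramp=6,zoff=-18.7,y=-135):
    w=np.minimum(1,np.minimum(np.arange(1,n+1),np.arange(n,0,-1))/ramp); a=a0+(a1-a0)*np.cumsum(w)/w.sum()
    R=down(YAW); P=[(S([-75*np.cos(t),y,145+75*np.sin(t)+zoff]),R) for t in a]
    for i in range(0,n,12): plan(P[i:i+12],[1]*len(P[i:i+12])); print()
E
python3 - <<'E'
from h import *
save(cmd()[0],down(YAW));arc(-.02,np.pi+.02)
E
```

```text
[0.0, 0.0, 0.0, 0.0001, -0.0002, -0.0019, 1]
[0.0, 0.0, 0.0, 0.0001, -0.0002, -0.0042, 1]
[0.0, 0.0, 0.0, 0.0001, 0.0, -0.0076, 1]
[0.0, 0.0, 0.0, 0.0001, 0.0004, -0.0121, 1]
[0.0, 0.0, 0.0, 0.0001, 0.0014, -0.0177, 1]
[0.0, 0.0, 0.0, 0.0001, 0.0031, -0.0243, 1]
[0.0, 0.0, 0.0, 0.0001, 0.0054, -0.0308, 1]
[0.0, 0.0, 0.0, 0.0001, 0.0083, -0.0369, 1]
[0.0, 0.0, 0.0, 0.0001, 0.0117, -0.0428, 1]
[0.0, 0.0, 0.0, 0.0001, 0.0156, -0.0484, 1]
[0.0, 0.0, 0.0, 0.0001, 0.0201, -0.0536, 1]
[0.0, 0.0, 0.0, 0.0001, 0.0249, -0.0583, 1]

[0.0, 0.0, 0.0, 0.0, 0.0053, -0.0043, 1]
[0.0, 0.0, 0.0, 0.0, 0.011, -0.0081, 1]
[0.0, 0.0, 0.0, 0.0, 0.017, -0.0114, 1]
[0.0, 0.0, 0.0, 0.0, 0.0232, -0.0141, 1]
[0.0, 0.0, 0.0, 0.0, 0.0297, -0.0162, 1]
[0.0, 0.0, 0.0, 0.0, 0.0363, -0.0178, 1]
[0.0, 0.0, 0.0, 0.0, 0.0431, -0.0187, 1]
[0.0, 0.0, 0.0, 0.0, 0.0499, -0.019, 1]
[0.0, 0.0, 0.0, 0.0, 0.0567, -0.0187, 1]
[0.0, 0.0, 0.0, 0.0, 0.0635, -0.0178, 1]
[0.0, 0.0, 0.0, 0.0, 0.0701, -0.0162, 1]
[0.0, 0.0, 0.0, 0.0, 0.0766, -0.0141, 1]

[0.0, 0.0, 0.0, 0.0, 0.0062, 0.0027, 1]
[0.0, 0.0, 0.0, 0.0, 0.0122, 0.006, 1]
[0.0, 0.0, 0.0, 0.0, 0.0179, 0.0098, 1]
[0.0, 0.0, 0.0, 0.0, 0.0232, 0.0141, 1]
[0.0, 0.0, 0.0, 0.0, 0.028, 0.0188, 1]
[0.0, 0.0, 0.0, 0.0, 0.0325, 0.024, 1]
[0.0, 0.0, 0.0, 0.0, 0.0364, 0.0296, 1]
[0.0, 0.0, 0.0, 0.0, 0.0398, 0.0355, 1]
[0.0, 0.0, 0.0, 0.0, 0.0427, 0.0416, 1]
[0.0, 0.0, 0.0, 0.0, 0.045, 0.0481, 1]
[0.0, 0.0, 0.0, 0.0, 0.0467, 0.0547, 1]
[0.0, 0.0, 0.0, 0.0, 0.0476, 0.0603, 1]

[0.0, 0.0, 0.0, 0.0, 0.0005, 0.0045, 1]
[0.0, 0.0, 0.0, 0.0, 0.0007, 0.0079, 1]
[0.0, 0.0, 0.0, 0.0, 0.0007, 0.0102, 1]
[0.0, 0.0, 0.0, 0.0, 0.0007, 0.0113, 1]
```

Request:
apply_moves(deltas=[[[0, 0, 0, 0, 0, -0.002, 1], [0, 0, 0, 0, 0, -0.0042, 1], [0, 0, 0, 0, 0, -0.0076, 1], [0, 0, 0, 0, 0.0004, -0.0121, 1], [0, 0, 0, 0, 0.0014, -0.0177, 1], [0, 0, 0, 0, 0.0031, -0.0243, 1], [0, 0, 0, 0, 0.0054, -0.0308, 1], [0, 0, 0, 0, 0.0083, -0.0369, 1], [0, 0, 0, 0, 0.0117, -0.0428, 1], [0, 0, 0, 0, 0.0156, -0.0484, 1], [0, 0, 0, 0, 0.0201, -0.0536, 1], [0, 0, 0, 0, 0.0249, -0.0583, 1]]])

```text
time: 10.12
eef_pos: [478.8, -141.6, 182.0]
tool_rot: [-0.002, 0.733, 0.681, -0.002]
force: [-9.1, -4.4, -1.7]
width: 0.205
grasp_force: 39.9
```

Request:
apply_moves(deltas=[[[0, 0, 0, 0, 0.0053, -0.0043, 1], [0, 0, 0, 0, 0.011, -0.0081, 1], [0, 0, 0, 0, 0.017, -0.0114, 1], [0, 0, 0, 0, 0.0232, -0.0141, 1], [0, 0, 0, 0, 0.0297, -0.0162, 1], [0, 0, 0, 0, 0.0363, -0.0178, 1], [0, 0, 0, 0, 0.0431, -0.0187, 1], [0, 0, 0, 0, 0.0499, -0.019, 1], [0, 0, 0, 0, 0.0567, -0.0187, 1], [0, 0, 0, 0, 0.0635, -0.0178, 1], [0, 0, 0, 0, 0.0701, -0.0162, 1], [0, 0, 0, 0, 0.0766, -0.0141, 1]]])

```text
time: 11.12
eef_pos: [557.1, -147.4, 197.6]
tool_rot: [0.0, 0.733, 0.681, -0.0]
force: [-4.1, -2.4, 7.3]
width: 0.207
grasp_force: 40.7
```

Request:
apply_moves(deltas=[[[0, 0, 0, 0, 0.0062, 0.0027, 1], [0, 0, 0, 0, 0.0122, 0.006, 1], [0, 0, 0, 0, 0.0179, 0.0098, 1], [0, 0, 0, 0, 0.0232, 0.0141, 1], [0, 0, 0, 0, 0.028, 0.0188, 1], [0, 0, 0, 0, 0.0325, 0.024, 1], [0, 0, 0, 0, 0.0364, 0.0296, 1], [0, 0, 0, 0, 0.0398, 0.0355, 1], [0, 0, 0, 0, 0.0427, 0.0416, 1], [0, 0, 0, 0, 0.045, 0.0481, 1], [0, 0, 0, 0, 0.0467, 0.0547, 1], [0, 0, 0, 0, 0.0476, 0.0603, 1]]])

```text
time: 12.12
eef_pos: [604.7, -150.8, 136.1]
tool_rot: [0.0, 0.733, 0.681, 0.0]
force: [-1.3, -1.8, 4.7]
width: 0.205
grasp_force: 40.4
```

Request:
apply_moves(deltas=[[[0, 0, 0, 0, 0.0005, 0.0045, 1], [0, 0, 0, 0, 0.0007, 0.0079, 1], [0, 0, 0, 0, 0.0007, 0.0102, 1], [0, 0, 0, 0, 0.0007, 0.0113, 1], [0, 0, 0, 0, 0.0007, 0.0113, 1], [0, 0, 0, 0, 0.0007, 0.0113, 1]]])

```text
time: 12.62
eef_pos: [605.4, -150.9, 127.1]
tool_rot: [0.001, 0.733, 0.681, 0.0]
force: [-6.9, 0.4, 22.1]
width: 0.21
grasp_force: 42.2
```

Run:
```python
from h import *
s=arm.get_state();print(s['time'],s['eef_pos'],cmd()[0],s['force'],s['wrist_torque'],s['width'],s['grasp_force'])
im,d=look('side');cv2.imwrite('pics/s4.png',cv2.resize(im[130:270,200:350],(643,600),interpolation=cv2.INTER_CUBIC))
```

```text
12.6167 [ 605.40739635 -150.90974922  127.06635017] [ 604.97036934 -150.71986254  124.79      ] [-6.88000486  0.41766565 22.11303213] [0.09073295 1.0724291  0.05103992] 0.20989696210065847 42.176648676395416
```

View pics/s4.png

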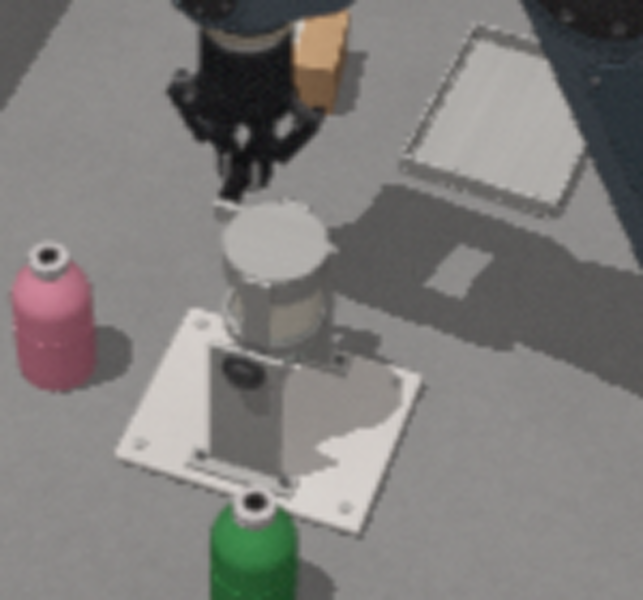

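The seat cup is now uppermost at crop (275,245), so the bottle is upside down, and the 22 N reading shows contact at the stop. I'll press 1 mm further to make sure, then hold for about 3 s.

Request:
apply_moves(deltas=[[[0, 0, 0, 0, 0, 0.001, 1], [0, 0, 0, 0, 0, 0.001, 1], [0, 0, 0, 0, 0, 0.001, 1], [0, 0, 0, 0, 0, 0.001, 1], [0, 0, 0, 0, 0, 0.001, 1], [0, 0, 0, 0, 0, 0.001, 1], [0, 0, 0, 0, 0, 0.001, 1], [0, 0, 0, 0, 0, 0.001, 1], [0, 0, 0, 0, 0, 0.001, 1], [0, 0, 0, 0, 0, 0.001, 1], [0, 0, 0, 0, 0, 0.001, 1], [0, 0, 0, 0, 0, 0.001, 1]]])

```text
time: 13.67
eef_pos: [605.5, -150.9, 126.8]
tool_rot: [0.001, 0.733, 0.681, 0.001]
force: [-10.1, 2.2, 29.5]
width: 0.206
grasp_force: 42.9
```

Request:
apply_moves(deltas=[[[0, 0, 0, 0, 0, 0, 1], [0, 0, 0, 0, 0, 0, 1], [0, 0, 0, 0, 0, 0, 1], [0, 0, 0, 0, 0, 0, 1], [0, 0, 0, 0, 0, 0, 1], [0, 0, 0, 0, 0, 0, 1], [0, 0, 0, 0, 0, 0, 1], [0, 0, 0, 0, 0, 0, 1], [0, 0, 0, 0, 0, 0, 1], [0, 0, 0, 0, 0, 0, 1], [0, 0, 0, 0, 0, 0, 1], [0, 0, 0, 0, 0, 0, 1]]])

```text
time: 14.67
eef_pos: [605.5, -150.9, 126.8]
tool_rot: [0.001, 0.733, 0.681, 0.001]
force: [-10.5, 0.8, 28.8]
width: 0.207
grasp_force: 42.9
```

Request:
apply_moves(deltas=[[[0, 0, 0, 0, 0, 0, 1], [0, 0, 0, 0, 0, 0, 1], [0, 0, 0, 0, 0, 0, 1], [0, 0, 0, 0, 0, 0, 1], [0, 0, 0, 0, 0, 0, 1], [0, 0, 0, 0, 0, 0, 1], [0, 0, 0, 0, 0, 0, 1], [0, 0, 0, 0, 0, 0, 1]]])

```text
time: 15.33
eef_pos: [605.5, -150.9, 126.8]
tool_rot: [0.001, 0.733, 0.681, 0.001]
force: [-10.0, 1.6, 29.8]
width: 0.207
grasp_force: 42.9
```

Run:
```python
from h import *
p,R=cmd();save(p+R.apply([0,0,1]),R)
arc(np.pi+.02,-.02)
```

```text
[0.0, 0.0, 0.0, 0.0, 0.0, -0.0021, 1]
[0.0, 0.0, 0.0, 0.0, 0.0, -0.0044, 1]
[0.0, 0.0, 0.0, 0.0, -0.0002, -0.0078, 1]
[0.0, 0.0, 0.0, 0.0, -0.0007, -0.0123, 1]
[0.0, 0.0, 0.0, 0.0, -0.0016, -0.0179, 1]
[0.0, 0.0, 0.0, 0.0, -0.0033, -0.0245, 1]
[0.0, 0.0, 0.0, 0.0, -0.0056, -0.031, 1]
[0.0, 0.0, 0.0, 0.0, -0.0085, -0.0371, 1]
[0.0, 0.0, 0.0, 0.0, -0.0119, -0.043, 1]
[0.0, 0.0, 0.0, 0.0, -0.0158, -0.0486, 1]
[0.0, 0.0, 0.0, 0.0, -0.0203, -0.0538, 1]
[0.0, 0.0, 0.0, 0.0, -0.0251, -0.0585, 1]

[0.0, 0.0, 0.0, 0.0, -0.0053, -0.0043, 1]
[0.0, 0.0, 0.0, 0.0, -0.011, -0.0081, 1]
[0.0, 0.0, 0.0, 0.0, -0.017, -0.0114, 1]
[0.0, 0.0, 0.0, 0.0, -0.0232, -0.0141, 1]
[0.0, 0.0, 0.0, 0.0, -0.0297, -0.0162, 1]
[0.0, 0.0, 0.0, 0.0, -0.0363, -0.0178, 1]
[0.0, 0.0, 0.0, 0.0, -0.0431, -0.0187, 1]
[0.0, 0.0, 0.0, 0.0, -0.0499, -0.019, 1]
[0.0, 0.0, 0.0, 0.0, -0.0567, -0.0187, 1]
[0.0, 0.0, 0.0, 0.0, -0.0635, -0.0178, 1]
[0.0, 0.0, 0.0, 0.0, -0.0701, -0.0162, 1]
[0.0, 0.0, 0.0, 0.0, -0.0766, -0.0141, 1]

[0.0, 0.0, 0.0, 0.0, -0.0062, 0.0027, 1]
[0.0, 0.0, 0.0, 0.0, -0.0122, 0.006, 1]
[0.0, 0.0, 0.0, 0.0, -0.0179, 0.0098, 1]
[0.0, 0.0, 0.0, 0.0, -0.0232, 0.0141, 1]
[0.0, 0.0, 0.0, 0.0, -0.028, 0.0188, 1]
[0.0, 0.0, 0.0, 0.0, -0.0325, 0.024, 1]
[0.0, 0.0, 0.0, 0.0, -0.0364, 0.0296, 1]
[0.0, 0.0, 0.0, 0.0, -0.0398, 0.0355, 1]
[0.0, 0.0, 0.0, 0.0, -0.0427, 0.0416, 1]
[0.0, 0.0, 0.0, 0.0, -0.045, 0.0481, 1]
[0.0, 0.0, 0.0, 0.0, -0.0467, 0.0547, 1]
[0.0, 0.0, 0.0, 0.0, -0.0477, 0.0603, 1]

[0.0, 0.0, 0.0, 0.0, -0.0004, 0.0045, 1]
[0.0, 0.0, 0.0, 0.0, -0.0006, 0.0079, 1]
[0.0, 0.0, 0.0, 0.0, -0.0006, 0.0102, 1]
[0.0, 0.0, 0.0, 0.0, -0.0006, 0.0113, 1]
```

Request:
apply_moves(deltas=[[[0, 0, 0, 0, 0, -0.002, 1], [0, 0, 0, 0, 0, -0.0044, 1], [0, 0, 0, 0, 0, -0.0078, 1], [0, 0, 0, 0, -0.0007, -0.0123, 1], [0, 0, 0, 0, -0.0016, -0.0179, 1], [0, 0, 0, 0, -0.0033, -0.0245, 1], [0, 0, 0, 0, -0.0056, -0.031, 1], [0, 0, 0, 0, -0.0085, -0.0371, 1], [0, 0, 0, 0, -0.0119, -0.043, 1], [0, 0, 0, 0, -0.0158, -0.0486, 1], [0, 0, 0, 0, -0.0203, -0.0538, 1], [0, 0, 0, 0, -0.0251, -0.0585, 1]]])

```text
time: 16.33
eef_pos: [580.9, -149.1, 182.8]
tool_rot: [0.001, 0.733, 0.681, 0.001]
force: [6.8, -1.6, 0.8]
width: 0.205
grasp_force: 40.3
```

Request:
apply_moves(deltas=[[[0, 0, 0, 0, -0.0053, -0.0043, 1], [0, 0, 0, 0, -0.011, -0.0081, 1], [0, 0, 0, 0, -0.017, -0.0114, 1], [0, 0, 0, 0, -0.0232, -0.0141, 1], [0, 0, 0, 0, -0.0297, -0.0162, 1], [0, 0, 0, 0, -0.0363, -0.0178, 1], [0, 0, 0, 0, -0.0431, -0.0187, 1], [0, 0, 0, 0, -0.0499, -0.019, 1], [0, 0, 0, 0, -0.0567, -0.0187, 1], [0, 0, 0, 0, -0.0635, -0.0178, 1], [0, 0, 0, 0, -0.0701, -0.0162, 1], [0, 0, 0, 0, -0.0766, -0.0141, 1]]])

```text
time: 17.33
eef_pos: [504.0, -143.5, 197.5]
tool_rot: [0.001, 0.733, 0.681, 0.001]
force: [-0.6, -1.1, 11.2]
width: 0.206
grasp_force: 41.2
```

Request:
apply_moves(deltas=[[[0, 0, 0, 0, -0.0062, 0.0027, 1], [0, 0, 0, 0, -0.0122, 0.006, 1], [0, 0, 0, 0, -0.0179, 0.0098, 1], [0, 0, 0, 0, -0.0232, 0.0141, 1], [0, 0, 0, 0, -0.028, 0.0188, 1], [0, 0, 0, 0, -0.0325, 0.024, 1], [0, 0, 0, 0, -0.0364, 0.0296, 1], [0, 0, 0, 0, -0.0398, 0.0355, 1], [0, 0, 0, 0, -0.0427, 0.0416, 1], [0, 0, 0, 0, -0.045, 0.0481, 1], [0, 0, 0, 0, -0.0467, 0.0547, 1], [0, 0, 0, 0, -0.0477, 0.0603, 1]]])

```text
time: 18.33
eef_pos: [456.0, -140.0, 135.5]
tool_rot: [0.0, 0.733, 0.681, 0.0]
force: [-0.2, -4.4, 4.3]
width: 0.204
grasp_force: 40.5
```

Request:
apply_moves(deltas=[[[0, 0, 0, 0, -0.0004, 0.0045, 1], [0, 0, 0, 0, -0.0006, 0.0079, 1], [0, 0, 0, 0, -0.0006, 0.0102, 1], [0, 0, 0, 0, -0.0006, 0.0115, 1], [0, 0, 0, 0, -0.0006, 0.012, 1], [0, 0, 0, 0, -0.0006, 0.012, 1], [0, 0, 0, 0, -0.0006, 0.012, 1]]])

```text
time: 18.92
eef_pos: [456.0, -140.0, 126.4]
tool_rot: [0.001, 0.733, 0.681, 0.0]
force: [-13.3, 0.0, 41.9]
width: 0.204
grasp_force: 44.4
```

Run:
```python
from h import *
p,R=cmd();p=p+R.apply([0,0,.7]);save(p,R)
s=arm.get_state();print(s['time'],s['eef_pos'],p,s['force'],s['width'],s['grasp_force'])
```

```text
18.9167 [ 455.98887459 -140.04689311  126.38549261] [ 455.37704162 -139.68191438  124.09      ] [-1.32937780e+01  1.12818038e-02  4.19030074e+01] 0.20409992057285825 44.35651570558548
```

Request:
apply_moves(deltas=[[[0, 0, 0, 0, 0, -0.001, 1], [0, 0, 0, 0, 0, -0.0015, 1], [0, 0, 0, 0, 0, -0.0015, 0.6], [0, 0, 0, 0, 0, -0.0015, 0.2], [0, 0, 0, 0, 0, -0.0015, 0], [0, 0, 0, 0, 0, -0.0015, 0], [0, 0, 0, 0, 0, -0.0015, 0], [0, 0, 0, 0, 0, -0.03, 0], [0, 0, 0, 0, 0, -0.065, 0], [0, 0, 0, 0, 0, -0.1, 0], [0, 0, 0, 0, 0, -0.13, 0], [0, 0, 0, 0, 0, -0.15, 0]]])

```text
time: 19.92
eef_pos: [455.9, -139.9, 277.0]
tool_rot: [0.001, 0.733, 0.681, 0.001]
force: [0.3, 0.3, 0.1]
width: 0.999
grasp_force: 0.0
```

Request:
apply_moves(deltas=[[[0, 0, 0, -0.02, 0, -0.01, 0], [0, 0, 0, -0.05, 0, -0.02, 0], [0, 0, 0, -0.08, 0, -0.02, 0], [0, 0, 0, -0.11, 0, -0.02, 0], [0, 0, 0, -0.13, 0, -0.02, 0], [0, 0, 0, -0.15, 0, -0.02, 0], [0, 0, 0, -0.15, 0, -0.02, 0], [0, 0, 0, -0.15, 0, -0.02, 0]]])

```text
time: 20.58
eef_pos: [444.1, -289.7, 293.5]
tool_rot: [-0.001, 0.733, 0.68, 0.0]
force: [-0.7, -0.3, 0.2]
width: 1.001
grasp_force: 0.0
```

Run:
```python
from h import *
im,d=look('side');cv2.imwrite('pics/s5.png',cv2.resize(im[130:270,200:350],(643,600),interpolation=cv2.INTER_CUBIC))
v,u=np.mgrid[0:384,0:512];W=world('side',u,v,d)
L=Ro.from_euler('z',-YAW).apply((W-C).reshape(-1,3)).reshape(W.shape)
dk=im.max(2)<75
k=dk&(u>258)&(u<275)&(v>165)&(v<185)&(L[...,2]>215);P=L[k];print('knob',len(P),P.min(0),P.max(0),np.median(P,0))
c=dk&(u>285)&(u<310)&(v>165)&(v<195)&(L[...,2]>110);P=L[c];print('sleeve',len(P),P.min(0),P.max(0),np.median(P,0))
```

```text
knob 42 [-10.54958271 -37.34620811 223.34236563] [  8.0320124  -18.11870302 252.59702915] [ -2.38465136 -26.51506474 243.10087663]
sleeve 89 [-349.90370357 -173.15303876  143.76747783] [ -67.22025654 1018.82765445 1399.15811742] [ -76.57344112 -127.80168535  151.72056924]
```

View pics/s5.png

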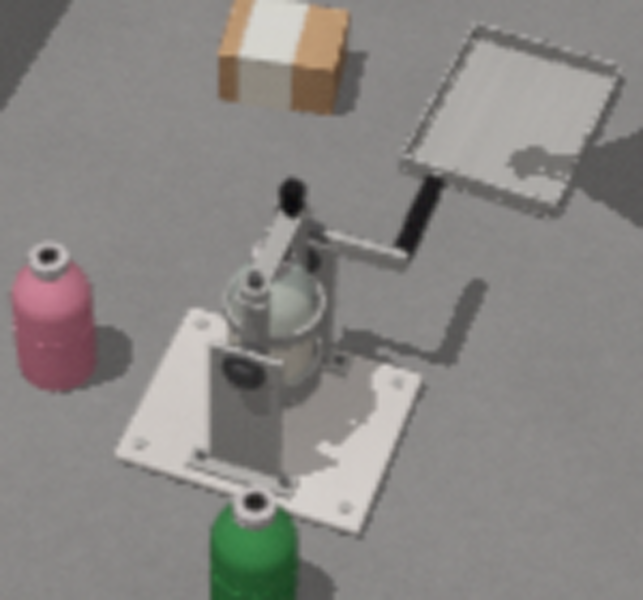

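The bottle is upright in the carrier. The bar is shut from the pin (crop 255,280) to the knob (292,195), whose centre is within about 1.5 mm of x = 0. The crank is level and the other things are where they were.

```bash
python3 -c "
from h import *
print(order.finish_job())"
```

```text
the job is handed in; nothing more can be done
None
```

The job is handed in at about 21 s of the 72 s limit: bar shut, bottle turned over to its stop in about 3.3 s, held for about 2.7 s, and turned back upright with the bar still shut. One slip: closing the bar tipped the carrier about 5°, so I pressed it back to its upright stop with the crank before turning; the verdict isn't shown to me.

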